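Aim the splinter magnifier at its red mark

TASK

Get the hearth-side magnifier ready for picking out a splinter: first slide its carriage by the blue post all the way home against the stop block, on the robot's left. Then turn the black aim knob a little at a time until the lens arm's pointer stands over the red mark, leaving the carriage home. Do not push the lens arm or its pointer by hand, and leave the pill tub, amber bottle, tin and bowl around it where they are.

Things in the scene. Friction and masses are not known exactly. Their poses are not given: they have to be found in the camera images.
- stand: grey base plate, 150 x 335 mm, fixed; two steel rods, black end blocks, white scale ledge (robot side, top 50 mm up) and green two-part tray (far side). Origin: on the shelf top, under the hub when the carriage is home. x away from the robot, y along the rods towards the stop block (robot's left; block at y = +109 mm, the other at -214), z up.
- carriage (a joint): aluminium carriage (90 x 188 mm, top 40 mm up) on the rods; value in m, 0 at the right-hand end, 0.12 hard against the stop block; grows along the stand's +y. Needs about 4 N to slide, stays where left. Carries a blue post 60 mm to -y of its hub and the aim knob 70 mm to +y.
- post_grip (a point): grip point on the carriage's upright blue post (20 mm diameter, top 105 mm above the shelf top): on its axis, 15 mm under its top. Held or pushed to slide the carriage. Axes as the stand's.
- aim_knob (a joint): black aim knob on the carriage, upright axis; value in rad, grows counterclockwise seen from above; ends at +/-3.5. Geared 5:1 to the lens arm, which turns the same way: one rad of knob turns the arm 0.2 rad. Friction 0.05 N m, stays where left.
- knob_grip (a point): centre of the knob's grip bar (38 mm long, 14 mm wide, 32 mm high, top 106 mm above the shelf top), on the knob's axis 9 mm under the bar's top. Its x axis lies along the bar, so pinch across its y axis. Turns with the knob; within 60 mm around it all else is below 70 mm.
- lens_arm: dark arm turning on the hub (r 18 mm, 60 to 68 mm up): black-rimmed round lens (90 mm across, centre 120 mm from the hub, far side) and on its other end a thin black pointer reaching 81 mm towards the robot over the white ledge. Origin: on the hub axis at shelf-top height; pointer along its -x. Must not be touched.
- pointer_tip (a point): tip of the pointer, 80 mm from the hub's axis, 58 mm above the shelf top, 6 mm above the marks. Counterclockwise turning (seen from above) moves it towards the stand's -y.
- red_mark: red strip fixed across the top of the white ledge, 34 mm along x, 4 mm wide in y, 2 mm high: the mark to aim at. Origin: middle of its underside; axes as the stand's. It lies 24 to 38 mm to one side or the other of the stand's origin line (y = 0).
- blue_mark: a like strip in blue on the ledge's other side; not the target.
- pill_tub: white plastic pill tub, 52 mm across, 70 mm high, left of the stand; origin under its centre; bystander.
- amber_bottle: amber bottle, 40 mm across, 85 mm high, left of the stand; origin under its centre; bystander.
- balm_tin: flat aluminium tin, 60 mm across, 22 mm high, behind the stand to the right; origin under its centre; bystander.
- bowl: steel bowl, 100 mm across, 40 mm high, right of the stand; origin under its centre; bystander.

How it is judged:
On the way, in this order (a step that is already met when the one before it is completed fails the run):
1. the carriage has been slid home, within 3 mm of its stop (value of joint carriage above 0.117 m), for 0.2 s.
2. with the carriage still home, the pointer tip stands over the red mark, within 2.5 mm of its centre line, for half a second (value of joint carriage above 0.117 m and y of pointer_tip in the frame of red_mark between -0.0025 and 0.0025 m), for 0.5 s.
At the end, for the whole second after the job is handed in: The carriage is within 3 mm of its stop, the pointer tip is within 2.5 mm (sideways, along the ledge) of the red mark's centre line, and the lens arm is at rest (all of step 2 and linear speed of lens_arm below 0.01 m/s and angular speed of lens_arm below 0.05 rad/s); the robot touches nothing.
It fails at once if the robot pushes on the lens arm or its pointer with more than 1 N (contact force between any of the fingers, the arm and lens_arm above 1 N).
It fails at once if a bystander (pill tub, amber bottle, tin or bowl) is moved more than 20 mm (distance of any of pill_tub, amber_bottle, balm_tin, bowl from where it was at the start of the episode above 0.02 m).
It also fails if it takes over 54 s, if anything falls off the work surface, if the arm or the gripper's body presses on something with over 40 N, if the wrist force passes 120 N, or if a joint passes its speed limit or range.

ROBOT

A 6-joint arm with a two-finger parallel gripper is mounted at the origin on the work surface. World frame = base frame: x ahead of the robot, y to its left, z up, the work surface at z = 0. Lengths are in m, angles in rad, forces in N, time in s.
With the tool pointing down it reaches from about 0.3 to 0.875 m from the base axis. Payload 6.4 kg.
Tool frame: the origin (TCP) lies midway between the tips of the shut fingers; the grasp point (between the pads) lies 19 mm behind it; z points along the fingers, y is the line along which they close (so a half turn about z gives the same grasp; the last joint's range is limited). The gripper opens to 85 mm and grips with 20 to 120 N. Pads are 22 mm wide; open, the fingers measure 114 mm over their backs; the gripper's body (76 mm by 85 mm) begins 54 mm behind the grasp point. The pads swing forward as they close: fully open they stand 13 mm farther back than shut.
Start: joints at [1.05, 0.181, 1.607, -0, 1.354, -0.206], TCP at [0.178, 0.547, 0.211] pointing down, gripper open.
Joint ranges: [-2.99, 2.99], [-0.89, 2.07], [0.3, 2.58], [-1.14, 4.28], [0, 2.63], [-3.12, 3.12]. Speed limits (rad/s): [2.57, 2.57, 3.01, 3.14, 3.14, 3.14].

INTERFACE

Orientations are given as [roll, pitch, yaw] about the fixed x, y, z axes, in that order (R = Rz(yaw) Ry(pitch) Rx(roll)).
In Python, from rig import * gives the robot as it stands. The module is installed in compiled form; this text tells all that it offers.
- The arm moves only by the tool send_rows, never from a script. Its arguments are lists of equal length, an entry for each row: "grip": the finger opening in m, from 0 to 0.0854; "slide": the shift along the tool's x, y, z in m, a list of three; "rot": the turn, a rotation vector about the tool's x, y, z in rad, a list of three. A call has exactly 10 rows; each row is the pose to reach, as a shift and turn from the pose commanded when the call began, along the tool's axes at that moment; what a row does not reach only later rows make up. A row lasts 1/12 s, in which the tool goes at most 41.7 mm and 7.16 degrees, less where a joint would pass 70% of its speed; a pose out of reach is approached as far as the arm can. A call with a gripper value outside its range is refused whole. The fingers move at their own pace and stop on an object; "newtons" is the grip in N (left out, the last holds). Time passes only in rows, so rows that repeat a pose let the fingers close, or fill a call up. It gives the time, the measured TCP pose, the force, the opening and the grip force at its end, in the units of the state.
- sense(): the state, without advancing time (a new reading comes with each control period).
- grab_frame(name): name is "side" or "top" or "wrist"; returns the picture (480x640x3 uint8, red, green, blue); there is no depth.
- camera_model(name): a dict with "fx", "fy", "cx", "cy" (pixels), "eye" and "rotation" of the camera in the world. Camera axes: x right, y down, z forward; pixel columns grow to the right and rows downward; lengths in m; the calibration is good to about 2 mm. A picture is of the moment at which its call begins: read the wrist's pose just before it. camera_model takes no time and is no camera call; for the wrist camera it gives the pose at the moment of the call.
- sign_off(): hands the job in; it is judged then, once.
The state is a dict: "clock": time; "qpos": joint angles; "qvel": joint speeds; "joint_torque": joint torques, N m; "eef_pos": TCP position; "orientation": TCP orientation; "ft_force": force on the tool from outside, world axes, zero at the start; "torque": the same for the moment, N m; "grip_width": finger opening in m; "gripper_force": force on a finger pad.
Only numpy, scipy, OpenCV 4.12 (cv2) and the standard library are available. Lean on these libraries where they do the work, as an engineer would, in place of code of your own. Each camera call takes 0.05 s, during which the arm holds its last target. There are 200 camera calls.

## Working session

There is one attempt and no reset: what is moved stays moved. The work goes in short steps, Python scripts to look and compute and a tool call to move; the robot and the scene stay as the last step left them, time stands still between calls to the robot, and variables do not carry over. Pictures are saved under pics/ and viewed, at most 10 in all, crops included, and the job is handed in when it is done.

Besides the shell and the picture viewer there is one more tool, called after "Call:" by a JSON object that holds its "name" and its "arguments", one argument or row to a line. send_rows: Moves the arm, as the interface text tells. Its arguments: {"type":"object","properties":{"grip":{"type":"array","items":{"type":"number"}},"slide":{"type":"array","items":{"type":"array","items":{"type":"number"}}},"rot":{"type":"array","items":{"type":"array","items":{"type":"number"}}},"newtons":{"type":"number"}},"required":["grip","slide","rot"]}

```bash
mkdir -p pics; python3 - <<'E'
from rig import *
import cv2
s=sense(); print(s)
for n in("top","side"):
    f=grab_frame(n); cv2.imwrite(f"pics/{n}0.png",f[:,:,::-1])
    print(n,camera_model(n))
E
```

```text
{'clock': 0.0, 'qpos': array([ 1.04968965e+00,  1.81539715e-01,  1.60803456e+00,  1.33090082e-05,
        1.35375305e+00, -2.06288879e-01]), 'qvel': array([-1.90587983e-05, -8.02946214e-04, -1.24259176e-04, -1.10938358e-03,
       -1.28154932e-04, -1.70724064e-03]), 'joint_torque': array([ 4.40153544e-04, -4.44881666e+01, -3.51331079e+01, -3.35034219e-04,
        8.94569879e-03,  1.35784614e-05]), 'eef_pos': array([0.17772016, 0.54623058, 0.20977207]), 'orientation': array([-3.13989742e+00, -3.68028084e-04,  2.82677166e+00]), 'ft_force': array([-0.4435399 , -0.15688068, -0.12781578]), 'torque': array([2.81171629e-02, 2.53821744e-02, 8.50522133e-05]), 'gripper_force': 0.0, 'grip_width': 0.08535754398069784}
top {'fx': 588.9497733643465, 'fy': 588.9497733643465, 'cx': 325.4421686298192, 'cy': 244.35417830787785, 'eye': array([0.50496501, 0.0358909 , 1.01329035]), 'rotation': array([-3.0651205 , -0.01785904, -1.56043943])}
side {'fx': 488.39113545447964, 'fy': 488.39113545447964, 'cx': 320.240000122697, 'cy': 235.982211185794, 'eye': array([ 0.14635116, -0.55625802,  0.53816733]), 'rotation': array([-2.13927801,  0.01175085, -0.65550116])}
```

View pics/top0.png

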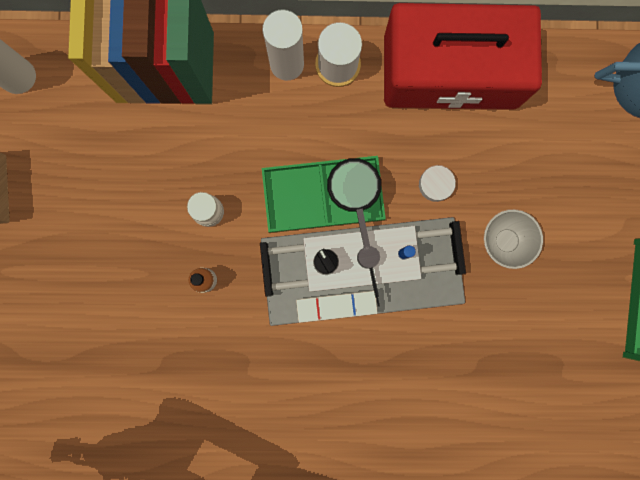

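View pics/side0.png

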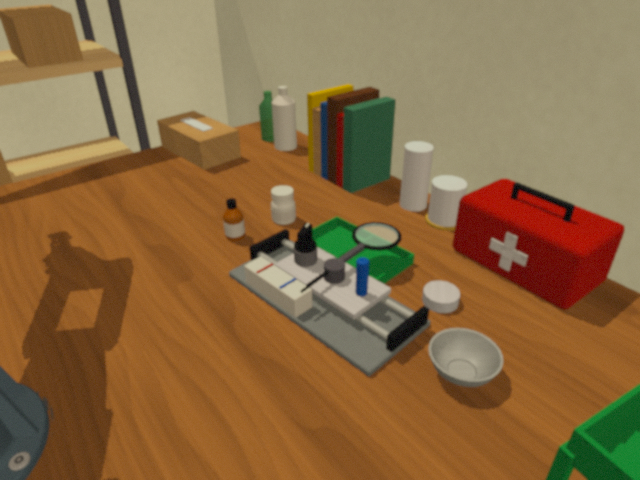

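The top view shows the stand lying near pixels (261–466, 218–325), yawed a few degrees. The post is at (408,252), hub at (368,257), knob at (326,261), red mark at (319,308) and blue mark at (354,304). The side view agrees, and the carriage is to the right. I'll zoom in and measure.

```bash
cat > h.py <<'E'
from rig import *
import cv2, numpy as np
from scipy.spatial.transform import Rotation as R
def ray(cm,u,v,z):
    r=cm["rotation"]; r=np.array(r)
    M=R.from_euler('xyz',r).as_matrix() if r.shape==(3,) else r
    d=M@np.array([(u-cm["cx"])/cm["fx"],(v-cm["cy"])/cm["fy"],1.])
    e=np.array(cm["eye"]); return e+d*(z-e[2])/d[2]
def proj(cm,p):
    M=R.from_euler('xyz',cm["rotation"]).as_matrix()
    q=M.T@(np.array(p)-cm["eye"]); return q[0]/q[2]*cm["fx"]+cm["cx"],q[1]/q[2]*cm["fy"]+cm["cy"]
E
python3 - <<'E'
from h import *
cm=camera_model("top"); f=cv2.imread("pics/top0.png"); 
c=f[200:335,250:475]; hsv=cv2.cvtColor(f,cv2.COLOR_BGR2HSV)
cv2.imwrite("pics/crop0.png",cv2.resize(c,None,fx=3.5,fy=3.5,interpolation=cv2.INTER_CUBIC))
def blob(lo,hi,box):
    m=cv2.inRange(hsv,lo,hi); k=np.zeros_like(m); u0,v0,u1,v1=box; k[v0:v1,u0:u1]=m[v0:v1,u0:u1]
    v,u=np.nonzero(k); return u.mean(),v.mean(),len(u),u.min(),u.max(),v.min(),v.max()
b=blob((0,120,80),(8,255,255),(305,290,330,325)); print("red",b,ray(cm,b[0],b[1],.052))
b2=blob((100,90,60),(125,255,255),(340,285,365,320)); print("blue",b2,ray(cm,b2[0],b2[1],.052))
b3=blob((100,90,60),(125,255,255),(390,235,425,270)); print("post",b3,ray(cm,b3[0],b3[1],.1))
for u,v in((261,239),(455,218),(466,303),(270,325)): print(ray(cm,u,v,.008))
print("hub",ray(cm,368,257,.068))
E
```

```text
red (np.float64(317.5581395348837), np.float64(307.8837209302326), 43, np.int64(316), np.int64(319), np.int64(298), np.int64(318)) [0.47522237 0.03121443 0.052     ]
blue (np.float64(353.1578947368421), np.float64(304.55263157894734), 38, np.int64(352), np.int64(355), np.int64(295), np.int64(314)) [ 0.48117675 -0.02659837  0.052     ]
post (np.float64(406.6666666666667), np.float64(251.91194968553458), 159, np.int64(399), np.int64(414), np.int64(246), np.int64(258)) [ 0.56479541 -0.10636266  0.1       ]
[0.59007596 0.12903794 0.008     ]
[ 0.63039604 -0.20428932  0.008     ]
[ 0.48463341 -0.22218521  0.008     ]
[0.44427357 0.11111165 0.008     ]
hub [ 0.55796913 -0.04895371  0.068     ]
```

View pics/crop0.png

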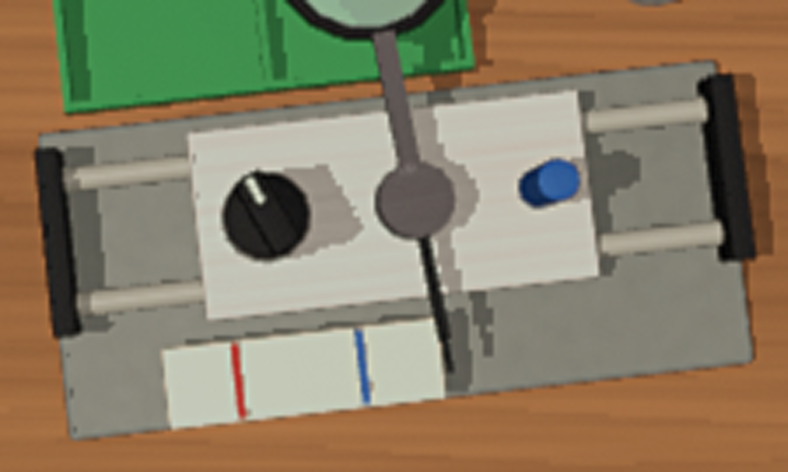

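The zoomed crop shows the post top at about (409,251), the knob bar tilted about 25° left of image-up, and the pointer tip at about (378.6,305.7). The red mark is left of the blue one. Plate corners give 336 x 147 mm, which matches the given size, and a yaw of about 0.12. Next I'll compute the stand frame and the move to above the post.

```bash
cat >> h.py <<'E'
def goal(p,yaw,s=None,frm=None):
    """slide, rot (tool axes) from measured pose (or frm=(pos,rpy)) to tool-down pose p,yaw"""
    s=s or sense(); pos,rpy=frm or (s["eef_pos"],s["orientation"])
    M=R.from_euler('xyz',rpy); G=R.from_euler('xyz',[np.pi,0,yaw])
    print("slide",np.round(M.inv().apply(np.array(p)-pos),4),"rot",np.round((M.inv()*G).as_rotvec(),4))
E
python3 - <<'E'
from h import *
cm=camera_model("top")
yaw=.121; ex=np.array([np.cos(yaw),np.sin(yaw)]); ey=np.array([-np.sin(yaw),np.cos(yaw)])
post=ray(cm,409.4,251.4,.105)[:2]; hub=ray(cm,368.3,257.2,.068)[:2]; knob=ray(cm,325.7,261.5,.075)[:2]; tip=ray(cm,378.6,305.7,.058)[:2]
print("post",post,"hub",hub,"knob",knob,"tip",tip)
print("post-hub",(post-hub)@ex,(post-hub)@ey,"knob-hub",(knob-hub)@ex,(knob-hub)@ey, "tip-hub",(tip-hub)@ex,(tip-hub)@ey)
goal([*post,.18],yaw+np.pi/2)
E
```

```text
post [ 0.56531154 -0.10983027] hub [ 0.55765231 -0.04943876] knob [0.54962595 0.01918261] tip [ 0.47988704 -0.06739327]
post-hub 0.00031367419997148203 -0.060874459109449726 knob-hub 0.0003152595986570634 0.0690884661503226 tip-hub -0.07936388294387786 -0.008436579718484135
slide [-0.5717 -0.5038  0.0305] rot [-1.500e-03  6.000e-04  1.135e+00]
```

Call:
{"name": "send_rows", "arguments": {
  "grip": [0.085,0.085,0.085,0.085,0.085,0.085,0.085,0.085,0.085,0.085],
  "slide": [
    [-0.029,-0.025,0],
    [-0.057,-0.05,0],
    [-0.086,-0.076,0],
    [-0.114,-0.101,0],
    [-0.143,-0.126,0],
    [-0.172,-0.151,0],
    [-0.2,-0.176,0],
    [-0.229,-0.202,0],
    [-0.257,-0.227,0],
    [-0.286,-0.252,0]
  ],
  "rot": [
    [0,0,0.06],
    [0,0,0.11],
    [0,0,0.17],
    [0,0,0.23],
    [0,0,0.28],
    [0,0,0.34],
    [0,0,0.4],
    [0,0,0.45],
    [0,0,0.51],
    [0,0,0.57]
  ]
}}

```text
clock: 0.93
eef_pos: [0.3721, 0.2169, 0.2105]
orientation: [-3.142, -0.0, 2.254]
ft_force: [0.9, -0.3, 0.4]
grip_width: 0.0849
gripper_force: 0.0
```

```bash
python3 - <<'E'
from h import *
goal([.5653,-.1098,.18],.121+np.pi/2)
E
```

```text
slide [-0.3753 -0.0564  0.0305] rot [-1.000e-04 -1.000e-04  5.623e-01]
```

Call:
{"name": "send_rows", "arguments": {
  "grip": [0.085,0.085,0.085,0.085,0.085,0.085,0.085,0.085,0.085,0.085],
  "slide": [
    [-0.038,-0.006,0.003],
    [-0.075,-0.011,0.006],
    [-0.113,-0.017,0.009],
    [-0.15,-0.023,0.012],
    [-0.188,-0.028,0.015],
    [-0.225,-0.034,0.018],
    [-0.263,-0.039,0.021],
    [-0.3,-0.045,0.024],
    [-0.338,-0.051,0.027],
    [-0.375,-0.056,0.03]
  ],
  "rot": [
    [0,0,0.06],
    [0,0,0.11],
    [0,0,0.17],
    [0,0,0.22],
    [0,0,0.28],
    [0,0,0.34],
    [0,0,0.39],
    [0,0,0.45],
    [0,0,0.5],
    [0,0,0.56]
  ]
}}

```text
clock: 1.77
eef_pos: [0.5665, -0.109, 0.18]
orientation: [-3.141, -0.0, 1.694]
ft_force: [0.5, -0.2, -0.3]
grip_width: 0.085
gripper_force: 0.0
```

```bash
python3 - <<'E'
from h import *
cm=camera_model("wrist"); s=sense(); f=grab_frame("wrist"); cv2.imwrite("pics/w0.png",f[:,:,::-1])
print(s["eef_pos"],s["orientation"],s["qpos"],cm)
print(proj(cm,[.5653,-.1098,.105]))
goal([.5653,-.1098,.072],.121+np.pi/2)
E
```

```text
[ 0.56648311 -0.10895958  0.1800071 ] [-3.14089640e+00 -3.83158965e-04  1.69383779e+00] [-3.95668908e-01  2.14036106e-01  1.63196305e+00 -1.29016443e-05
  1.29638812e+00 -5.18707003e-01] {'fx': 343.9973928426561, 'fy': 343.9973928426561, 'cx': 321.9872480503846, 'cy': 236.3409101929942, 'eye': array([ 0.55796477, -0.04059562,  0.34369046]), 'rotation': array([2.86307377e+00, 1.05808740e-03, 1.23681030e-01])}
(np.float64(320.59573479161895), np.float64(238.1054632871144))
slide [ 0.0058 -0.0033  0.1073] rot [ 0.0008  0.0034 -0.0054]
```

View pics/w0.png

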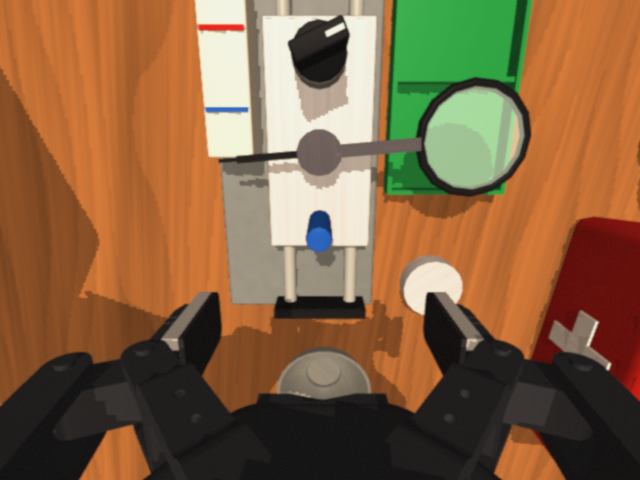

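The wrist picture shows the post top at (319,238), against a prediction of (320.6,238.1), so the position agrees within 1 mm. Descending over the post with open fingers.

Call:
{"name": "send_rows", "arguments": {
  "grip": [0.085,0.085,0.085,0.085,0.085,0.085,0.085,0.085,0.085,0.085],
  "slide": [
    [-0.001,0,0.01],
    [-0.002,-0.001,0.025],
    [-0.003,-0.001,0.04],
    [-0.003,-0.001,0.055],
    [-0.003,-0.001,0.07],
    [-0.003,-0.001,0.085],
    [-0.003,-0.001,0.098],
    [-0.003,-0.001,0.106],
    [-0.003,-0.001,0.106],
    [-0.003,-0.001,0.106]
  ],
  "rot": [
    [0,0,0],
    [0,0,0],
    [0,0,0],
    [0,0,0],
    [0,0,0],
    [0,0,0],
    [0,0,0],
    [0,0,0],
    [0,0,0],
    [0,0,0]
  ]
}}

```text
clock: 2.65
eef_pos: [0.5652, -0.1097, 0.0744]
orientation: [-3.141, -0.0, 1.697]
ft_force: [-0.4, 0.5, 0.7]
grip_width: 0.0847
gripper_force: 0.0
```

Call:
{"name": "send_rows", "arguments": {
  "grip": [0.06,0.04,0.015,0.01,0.01,0.01,0.01,0.01,0.01,0.01],
  "slide": [
    [0,0,0.002],
    [0,0,0.002],
    [0,0,0.002],
    [0,0,0.002],
    [0,0,0.002],
    [0,0,0.002],
    [0,0,0.002],
    [0,0,0.002],
    [0,0,0.002],
    [0,0,0.002]
  ],
  "rot": [
    [0,0,0],
    [0,0,0],
    [0,0,0],
    [0,0,0],
    [0,0,0],
    [0,0,0],
    [0,0,0],
    [0,0,0],
    [0,0,0],
    [0,0,0]
  ],
  "newtons": 40
}}

```text
clock: 3.48
eef_pos: [0.5641, -0.1105, 0.0733]
orientation: [-3.138, -0.0, 1.697]
ft_force: [-7.0, -0.0, 7.9]
grip_width: 0.0177
gripper_force: 38.9
```

Call:
{"name": "send_rows", "arguments": {
  "grip": [0.01,0.01,0.01,0.01,0.01,0.01,0.01,0.01,0.01,0.01],
  "slide": [
    [0.003,0,0.002],
    [0.009,0,0.002],
    [0.015,0,0.002],
    [0.021,0,0.002],
    [0.027,0,0.002],
    [0.033,0,0.002],
    [0.039,0,0.002],
    [0.045,0,0.002],
    [0.049,0,0.002],
    [0.05,0,0.002]
  ],
  "rot": [
    [0,0,0],
    [0,0,0],
    [0,0,0],
    [0,0,0],
    [0,0,0],
    [0,0,0],
    [0,0,0],
    [0,0,0],
    [0,0,0],
    [0,0,0]
  ]
}}

```text
clock: 4.32
eef_pos: [0.5583, -0.0619, 0.0732]
orientation: [-3.139, 0.003, 1.698]
ft_force: [-13.8, -6.3, 19.7]
grip_width: 0.0179
gripper_force: 40.1
```

Call:
{"name": "send_rows", "arguments": {
  "grip": [0.01,0.01,0.01,0.01,0.01,0.01,0.01,0.01,0.01,0.01],
  "slide": [
    [0.001,0,0],
    [0.002,0,0],
    [0.003,0,0],
    [0.004,0,0],
    [0.005,0,0],
    [0.006,0,0],
    [0.007,0,0],
    [0.008,0,0],
    [0.008,0,0],
    [0.008,0,0]
  ],
  "rot": [
    [0,0,0],
    [0,0,0],
    [0,0,0],
    [0,0,0],
    [0,0,0],
    [0,0,0],
    [0,0,0],
    [0,0,0],
    [0,0,0],
    [0,0,0]
  ]
}}

```text
clock: 5.15
eef_pos: [0.5574, -0.0544, 0.0731]
orientation: [-3.139, 0.003, 1.697]
ft_force: [-12.6, -5.3, 19.2]
grip_width: 0.018
gripper_force: 40.1
```

Call:
{"name": "send_rows", "arguments": {
  "grip": [0.01,0.01,0.01,0.01,0.01,0.01,0.01,0.01,0.01,0.01],
  "slide": [
    [0.0005,0,-0.001],
    [0.001,0,-0.001],
    [0.0015,0,-0.002],
    [0.002,0,-0.002],
    [0.0025,0,-0.002],
    [0.003,0,-0.002],
    [0.0035,0,-0.002],
    [0.004,0,-0.002],
    [0.004,0,-0.002],
    [0.004,0,-0.002]
  ],
  "rot": [
    [0,0,0],
    [0,0,0],
    [0,0,0],
    [0,0,0],
    [0,0,0],
    [0,0,0],
    [0,0,0],
    [0,0,0],
    [0,0,0],
    [0,0,0]
  ]
}}

```text
clock: 5.98
eef_pos: [0.5568, -0.0506, 0.0733]
orientation: [-3.139, 0.003, 1.697]
ft_force: [-5.6, -6.3, 5.8]
grip_width: 0.0176
gripper_force: 39.7
```

Call:
{"name": "send_rows", "arguments": {
  "grip": [0.01,0.01,0.01,0.01,0.01,0.01,0.01,0.01,0.01,0.01],
  "slide": [
    [0.0005,0,0],
    [0.001,0,0],
    [0.0015,0,0],
    [0.002,0,0],
    [0.0025,0,0],
    [0.003,0,0],
    [0.0035,0,0],
    [0.004,0,0],
    [0.004,0,0],
    [0.004,0,0]
  ],
  "rot": [
    [0,0,0],
    [0,0,0],
    [0,0,0],
    [0,0,0],
    [0,0,0],
    [0,0,0],
    [0,0,0],
    [0,0,0],
    [0,0,0],
    [0,0,0]
  ]
}}

```text
clock: 6.82
eef_pos: [0.5569, -0.0504, 0.0734]
orientation: [-3.139, 0.009, 1.697]
ft_force: [-4.8, -20.0, 1.0]
grip_width: 0.0178
gripper_force: 39.3
```

The arm stopped moving and the force rose to 20 N, so the carriage is home. I'll relax, release and rise.

Call:
{"name": "send_rows", "arguments": {
  "grip": [0.01,0.01,0.085,0.085,0.085,0.085,0.085,0.085,0.085,0.085],
  "slide": [
    [-0.001,0,0],
    [-0.002,0,0],
    [-0.002,0,0],
    [-0.002,0,0],
    [-0.002,0,0],
    [-0.002,0,0],
    [-0.002,0,-0.01],
    [-0.002,0,-0.03],
    [-0.002,0,-0.06],
    [-0.002,0,-0.08]
  ],
  "rot": [
    [0,0,0],
    [0,0,0],
    [0,0,0],
    [0,0,0],
    [0,0,0],
    [0,0,0],
    [0,0,0],
    [0,0,0],
    [0,0,0],
    [0,0,0]
  ]
}}

```text
clock: 7.65
eef_pos: [0.5581, -0.0464, 0.1554]
orientation: [3.14, 0.001, 1.697]
ft_force: [-0.0, -0.6, 0.7]
grip_width: 0.085
gripper_force: 0.0
```

```bash
python3 - <<'E'
from h import *
cm=camera_model("top"); f=grab_frame("top"); cv2.imwrite("pics/top1.png",f[:,:,::-1])
cw=camera_model("wrist"); s=sense(); g=grab_frame("wrist")
a=cv2.resize(f[200:335,250:475,::-1],(800,480),interpolation=cv2.INTER_CUBIC)[:, :]
np.save("cw.npy",cw,allow_pickle=True); cv2.imwrite("pics/w1.png",g[:,:,::-1]); print(s["eef_pos"],s["orientation"],cw["eye"],cw["rotation"])
cv2.imwrite("pics/both1.png",np.hstack([cv2.resize(a,(400,240)),cv2.resize(g[0:240,140:540,::-1],(400,240))]))
E
```

```text
[ 0.56076697 -0.04712843  0.15976776] [3.13365049 0.003433   1.6975737 ] [0.55052129 0.02164052 0.32320063] [ 2.85925726 -0.00763599  0.12745125]
```

View pics/w1.png

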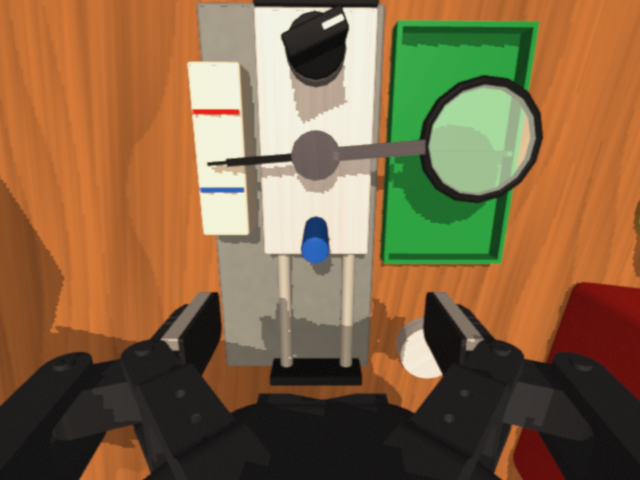

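The wrist picture shows the carriage against the stop block at the top. The hub is at (316,155), the tip at (208,163), the red strip centre at (216,112), the blue one at (222,190), and the knob bar top runs from (286,48) to (346,14). Next I'll work out the knob grasp.

```bash
python3 - <<'E'
from h import *
cw=np.load("cw.npy",allow_pickle=True).item(); yaw=.121
ex=np.array([np.cos(yaw),np.sin(yaw)]); ey=np.array([-np.sin(yaw),np.cos(yaw)])
g=cv2.imread("pics/w1.png"); hsv=cv2.cvtColor(g,cv2.COLOR_BGR2HSV)
def blob(m,box):
    k=np.zeros_like(m);u0,v0,u1,v1=box;k[v0:v1,u0:u1]=m[v0:v1,u0:u1];v,u=np.nonzero(k);return u.mean(),v.mean()
red=blob(cv2.inRange(hsv,(0,150,80),(8,255,255))|cv2.inRange(hsv,(172,150,80),(180,255,255)),(185,100,248,125)); blue=blob(cv2.inRange(hsv,(100,90,60),(125,255,255)),(190,180,250,200))
print(red,blue)
P={k:ray(cw,u,v,z)[:2] for k,(u,v,z) in dict(red=(*red,.052),blue=(*blue,.052),hub=(316,155,.068),tip=(208.5,163,.058),post=(315.5,248,.105),bar=(316,31,.106),barR=(346,14,.106),barL=(286,48,.106)).items()}
for k,p in P.items(): print(k,p,"rel hub",(p-P["hub"])@ex,(p-P["hub"])@ey)
b=P["barR"]-P["barL"]; print("bar len",np.hypot(*b),"yaw",np.arctan2(b[1],b[0]))
# same from top camera after the slide
ct=camera_model("top"); t=cv2.imread("pics/top1.png"); h2=cv2.cvtColor(t,cv2.COLOR_BGR2HSV)
print("q",sense()["qpos"])
goal([.5415,.0785,.14],.636+np.pi)
E
```

```text
(np.float64(215.40796019900498), np.float64(111.66169154228855)) (np.float64(221.5), np.float64(189.5))
red [0.47197007 0.02943699] rel hub -0.07473954221191637 0.03004185062138402
blue [ 0.47912927 -0.02790386] rel hub -0.07455401223542767 -0.0277439023004722
hub [0.54978935 0.00863623] rel hub 0.0 0.0
tip [ 0.47007282 -0.00798024] rel hub -0.08113936254085045 -0.00687279550340719
post [ 0.55695591 -0.04950394] rel hub 9.636112239890202e-05 -0.058580110207554194
bar [0.54161844 0.07776822] rel hub 0.00023340713239349264 0.06961280360055443
barR [0.557073   0.08820794] rel hub 0.01683509543147404 0.07811074379708549
barL [0.52580026 0.06708288] rel hub -0.016758888519337187 0.0609149224183027
bar len 0.03773926377896587 yaw 0.5941000767876097
q [-2.94931449e-01  1.99931073e-01  1.69627103e+00  1.50165616e-04
  1.23692555e+00 -4.21627532e-01]
slide [ 0.1271 -0.0032  0.0174] rot [ 1.3000e-03  1.0100e-02 -2.0801e+00]
```

View pics/both1.png

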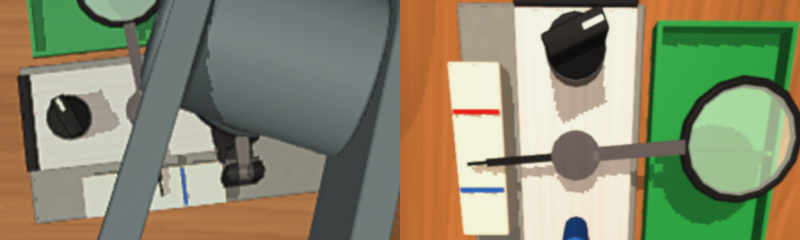

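The combined picture has the top view largely hidden by the arm, but the wrist crop confirms the knob bar and marks. Moving above the knob while turning the wrist.

Call:
{"name": "send_rows", "arguments": {
  "grip": [0.085,0.085,0.085,0.085,0.085,0.085,0.085,0.085,0.085,0.085],
  "slide": [
    [0.008,0,-0.005],
    [0.02,0,-0.005],
    [0.035,0,-0.005],
    [0.05,0,-0.005],
    [0.065,-0.001,-0.005],
    [0.08,-0.001,-0.005],
    [0.095,-0.002,-0.005],
    [0.11,-0.002,-0.005],
    [0.12,-0.003,-0.005],
    [0.126,-0.003,-0.005]
  ],
  "rot": [
    [0,0,-0.1],
    [0,0,-0.2],
    [0,0,-0.32],
    [0,0,-0.44],
    [0,0,-0.56],
    [0,0,-0.68],
    [0,0,-0.8],
    [0,0,-0.92],
    [0,0,-1.04],
    [0,0,-1.15]
  ]
}}

```text
clock: 8.58
eef_pos: [0.5378, 0.0795, 0.1573]
orientation: [3.141, -0.001, 2.854]
ft_force: [-0.0, 0.3, 0.3]
grip_width: 0.0851
gripper_force: 0.0
```

Call:
{"name": "send_rows", "arguments": {
  "grip": [0.085,0.085,0.085,0.085,0.085,0.085,0.085,0.085,0.085,0.085],
  "slide": [
    [0,0,0],
    [0,0,0],
    [0,0,0],
    [0,0,0],
    [0,0,0],
    [0,0,0],
    [0,0,0],
    [0,0,0],
    [0,0,0],
    [0,0,0]
  ],
  "rot": [
    [0,0,-0.1],
    [0,0,-0.22],
    [0,0,-0.34],
    [0,0,-0.46],
    [0,0,-0.58],
    [0,0,-0.7],
    [0,0,-0.8],
    [0,0,-0.88],
    [0,0,-0.89],
    [0,0,-0.89]
  ]
}}

```text
clock: 9.42
eef_pos: [0.5383, 0.0782, 0.1574]
orientation: [3.141, -0.001, -2.548]
ft_force: [-0.4, -0.6, -0.4]
grip_width: 0.0849
gripper_force: 0.0
```

```bash
python3 - <<'E'
from h import *
cm=camera_model("wrist"); s=sense(); f=grab_frame("wrist"); cv2.imwrite("pics/w2.png",f[:,:,::-1])
np.save("cw2.npy",cm,allow_pickle=True)
print(s["clock"],s["eef_pos"],s["orientation"],s["qpos"]); print(proj(cm,[.5416,.0778,.106]))
goal([.5416,.0778,.078],.60+np.pi)
E
```

```text
9.4167 [0.53834348 0.07817757 0.15740697] [ 3.14114997e+00 -5.04856098e-04 -2.54777049e+00] [-7.40887838e-02  1.66936582e-01  1.73602791e+00  3.68836373e-05
  1.23929871e+00 -2.23871918e+00]
(np.float64(319.6106968410659), np.float64(252.90609055654494))
slide [-0.0025 -0.0021  0.0795] rot [ 0.0004 -0.0004 -0.0069]
```

View pics/w2.png

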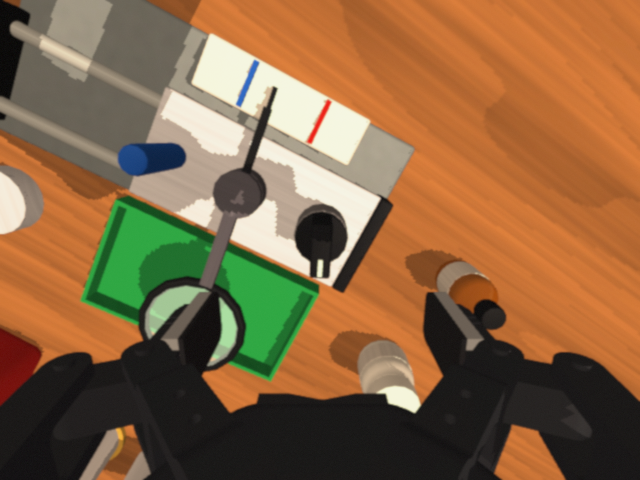

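The bar stands vertical in the picture at column about 320, centred near (320,250). The prediction was (319.6,252.9), so the grasp is aligned, and the lens and bottle are clear of the fingers. Descending and pinching.

Call:
{"name": "send_rows", "arguments": {
  "grip": [0.085,0.085,0.085,0.085,0.085,0.085,0.085,0.085,0.085,0.085],
  "slide": [
    [-0.0025,-0.002,0.01],
    [-0.0025,-0.002,0.02],
    [-0.0025,-0.002,0.032],
    [-0.0025,-0.002,0.044],
    [-0.0025,-0.002,0.056],
    [-0.0025,-0.002,0.066],
    [-0.0025,-0.002,0.074],
    [-0.0025,-0.002,0.078],
    [-0.0025,-0.002,0.078],
    [-0.0025,-0.002,0.078]
  ],
  "rot": [
    [0,0,-0.007],
    [0,0,-0.007],
    [0,0,-0.007],
    [0,0,-0.007],
    [0,0,-0.007],
    [0,0,-0.007],
    [0,0,-0.007],
    [0,0,-0.007],
    [0,0,-0.007],
    [0,0,-0.007]
  ]
}}

```text
clock: 10.3
eef_pos: [0.542, 0.0777, 0.0797]
orientation: [-3.142, -0.0, -2.539]
ft_force: [0.1, -0.7, -0.9]
grip_width: 0.0852
gripper_force: 0.0
```

Call:
{"name": "send_rows", "arguments": {
  "grip": [0.06,0.04,0.02,0.01,0.008,0.005,0.005,0.005,0.005,0.005],
  "slide": [
    [0,0,0],
    [0,0,0],
    [0,0,0],
    [0,0,0],
    [0,0,0],
    [0,0,0],
    [0,0,0],
    [0,0,0],
    [0,0,0],
    [0,0,0]
  ],
  "rot": [
    [0,0,0],
    [0,0,0],
    [0,0,0],
    [0,0,0],
    [0,0,0],
    [0,0,0],
    [0,0,0],
    [0,0,0],
    [0,0,0],
    [0,0,0]
  ],
  "newtons": 30
}}

```text
clock: 11.13
eef_pos: [0.5417, 0.0779, 0.08]
orientation: [3.141, -0.0, -2.539]
ft_force: [-2.7, 1.7, 6.4]
grip_width: 0.0127
gripper_force: 32.8
```

Call:
{"name": "send_rows", "arguments": {
  "grip": [0.005,0.005,0.005,0.005,0.005,0.005,0.005,0.005,0.005,0.005],
  "slide": [
    [0,0,0],
    [0,0,0],
    [0,0,0],
    [0,0,0],
    [0,0,0],
    [0,0,0],
    [0,0,0],
    [0,0,0],
    [0,0,0],
    [0,0,0]
  ],
  "rot": [
    [0,0,0.08],
    [0,0,0.18],
    [0,0,0.3],
    [0,0,0.42],
    [0,0,0.54],
    [0,0,0.66],
    [0,0,0.78],
    [0,0,0.9],
    [0,0,1.0],
    [0,0,1.08]
  ]
}}

```text
clock: 11.97
eef_pos: [0.5417, 0.0773, 0.08]
orientation: [-3.141, -0.0, 2.659]
ft_force: [-3.2, -1.4, 4.9]
grip_width: 0.0126
gripper_force: 32.7
```

Call:
{"name": "send_rows", "arguments": {
  "grip": [0.005,0.005,0.005,0.005,0.005,0.005,0.005,0.005,0.005,0.005],
  "slide": [
    [0,0,0],
    [0,0,0],
    [0,0,0],
    [0,0,0],
    [0,0,0],
    [0,0,0],
    [0,0,0],
    [0,0,0],
    [0,0,0],
    [0,0,0]
  ],
  "rot": [
    [0,0,0.1],
    [0,0,0.2],
    [0,0,0.32],
    [0,0,0.44],
    [0,0,0.56],
    [0,0,0.68],
    [0,0,0.78],
    [0,0,0.86],
    [0,0,0.9],
    [0,0,0.9]
  ]
}}

```text
clock: 12.8
eef_pos: [0.5413, 0.0771, 0.08]
orientation: [-3.14, 0.001, 1.762]
ft_force: [-4.6, -2.1, 6.6]
grip_width: 0.0127
gripper_force: 32.9
```

```bash
python3 - <<'E'
from h import *
s=sense(); print(s["clock"],s["eef_pos"],s["orientation"],s["ft_force"],s["torque"],s["qpos"][5])
cw=camera_model("wrist"); g=grab_frame("wrist"); np.save("cw3.npy",cw,allow_pickle=True)
f=grab_frame("side"); cv2.imwrite("pics/s3.png",f[:,:,::-1]); cv2.imwrite("pics/w3.png",g[:,:,::-1])
print(proj(cw,[.472,.0294,.052]),proj(camera_model("side"),[.472,.0294,.052]))
a=cv2.resize(f[230:330,220:320,::-1],(400,400),interpolation=cv2.INTER_CUBIC)
cv2.imwrite("pics/m3.png",np.hstack([cv2.resize(g[:,:,::-1],(400,300)),cv2.resize(f[225:330,225:365,::-1],(400,300),interpolation=cv2.INTER_CUBIC)]))
E
```

```text
12.8 [0.54131639 0.07709625 0.07998832] [-3.14004219e+00  8.90703274e-04  1.76174872e+00] [-4.56319577 -2.05908125  6.60275189] [-0.410237    0.91002667 -0.01956386] -0.26515354565503213
(np.float64(197.7015742737399), np.float64(310.40575812768714)) (np.float64(264.83886440352023), np.float64(268.017992290529))
```

View pics/m3.png

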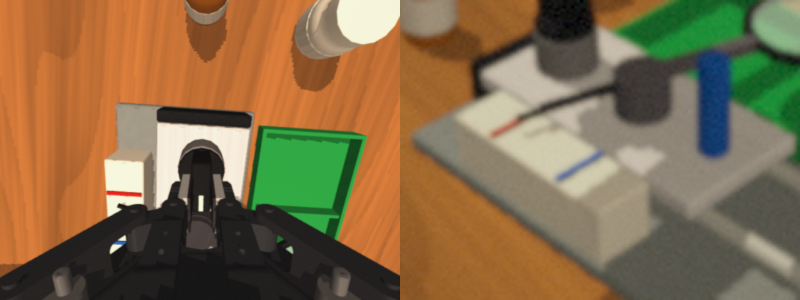

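The left panel (wrist) shows the red strip at about (197,309) full-resolution, with the pointer just below it near row 330. The right panel (side) shows the tip a little short of the red strip's line. I'll measure the remaining gap numerically.

```bash
cat > meas.py <<'E'
from h import *
def meas(path,cw,yaw=.121):
    ex=np.array([np.cos(yaw),np.sin(yaw)]); ey=np.array([-np.sin(yaw),np.cos(yaw)])
    g=cv2.imread(path); hsv=cv2.cvtColor(g,cv2.COLOR_BGR2HSV)
    u0,v0=map(int,proj(cw,[.472,.0294,.052]))
    m=cv2.inRange(hsv,(0,140,80),(6,255,255))|cv2.inRange(hsv,(174,140,80),(180,255,255))
    k=np.zeros_like(m); k[max(v0-25,0):v0+25,u0-45:u0+45]=m[max(v0-25,0):v0+25,u0-45:u0+45]
    n,l,st,c=cv2.connectedComponentsWithStats(k); i=1+np.argmax(st[1:,4])
    v,u=np.nonzero(l==i); P=np.array([ray(cw,a,b,.052)[:2] for a,b in zip(u,v)])
    d=np.linalg.svd(P-P.mean(0))[2][0]; d*=np.sign(d[0])
    print("red n",len(u),"px",u.mean(),v.mean(),"pos",P.mean(0),"yaw",np.arctan2(d[1],d[0]),"size",np.ptp(P@ex),np.ptp(P@ey))
    # dark pixels (pointer) within the ledge area
    D=[]
    q=cv2.inRange(hsv,(0,0,0),(180,255,70))
    for v_,u_ in zip(*np.nonzero(q)):
        p=ray(cw,u_,v_,.058)[:2]; r=(p-P.mean(0)); x,y=r@ex,r@ey
        if -.03<x<.016 and abs(y)<.03: D.append((x,y,u_,v_))
    D=np.array(D); print("dark",len(D))
    for x in np.arange(-.02,.016,.003):
        s=D[(D[:,0]>=x)&(D[:,0]<x+.003)]
        if len(s): print(np.round(x*1e3,1),"y mm",np.round([s[:,1].min()*1e3,np.median(s[:,1])*1e3,s[:,1].max()*1e3],1),"px",s[:,2:].mean(0).round(1),len(s))
E
python3 - <<'E'
from meas import *
meas("pics/w3.png",np.load("cw3.npy",allow_pickle=True).item())
E
```

```text
red n 335 px 197.94925373134328 309.7253731343284 pos [0.47211452 0.02989489] yaw 0.12612323032933548 size 0.033349490440390206 0.004328123191494851
dark 1232
-20.0 y mm [-29.6 -28.1 -26.5] px [166.2 353.3] 21
-17.0 y mm [-30.  -27.2 -24.2] px [171.2 352.3] 36
-14.0 y mm [-29.9 -26.9 -22.5] px [175.9 351.7] 46
-11.0 y mm [-29.6 -25.3 -20.2] px [180.5 350.2] 59
-8.0 y mm [-29.4 -24.2 -18.6] px [185.2 348.6] 73
-5.0 y mm [-30.  -22.3  -7.9] px [190.1 345.4] 110
-2.0 y mm [-29.7 -19.7  -8.5] px [194.8 342.7] 141
1.0 y mm [-29.5 -19.4  -9. ] px [199.5 342.8] 143
4.0 y mm [-30.  -19.3 -10. ] px [204.4 343.8] 139
7.0 y mm [-29.8 -18.9  -8.4] px [209.2 343. ] 142
10.0 y mm [-29.6 -18.7  -7.5] px [214.  342.7] 154
13.0 y mm [-30.  -18.5  -7.3] px [219.  342.7] 162
```

The gap is about 9 mm, or roughly 0.55 rad of knob. I'll turn 0.45 rad, then measure again.

Call:
{"name": "send_rows", "arguments": {
  "grip": [0.005,0.005,0.005,0.005,0.005,0.005,0.005,0.005,0.005,0.005],
  "slide": [
    [0,0,0],
    [0,0,0],
    [0,0,0],
    [0,0,0],
    [0,0,0],
    [0,0,0],
    [0,0,0],
    [0,0,0],
    [0,0,0],
    [0,0,0]
  ],
  "rot": [
    [0,0,0.06],
    [0,0,0.12],
    [0,0,0.18],
    [0,0,0.24],
    [0,0,0.3],
    [0,0,0.36],
    [0,0,0.42],
    [0,0,0.45],
    [0,0,0.45],
    [0,0,0.45]
  ]
}}

```text
clock: 13.73
eef_pos: [0.5411, 0.0771, 0.08]
orientation: [-3.14, 0.002, 1.314]
ft_force: [-6.3, -1.0, 7.8]
grip_width: 0.0122
gripper_force: 33.0
```

```bash
python3 - <<'E'
from meas import *
s=sense(); print(s["clock"],s["eef_pos"],s["orientation"],s["ft_force"])
cw=camera_model("wrist"); g=grab_frame("wrist"); np.save("cw4.npy",cw,allow_pickle=True); cv2.imwrite("pics/w4.png",g[:,:,::-1])
f=grab_frame("side"); cv2.imwrite("pics/s4.png",f[:,:,::-1])
meas("pics/w4.png",cw)
u,v=map(int,proj(cw,[.475,.027,.055])); print(u,v)
a=g[max(v-40,0):v+40,max(u-50,0):max(u-50,0)+100,::-1]; b=f[250:290,240:290,::-1]
cv2.imwrite("pics/m4.png",np.hstack([cv2.resize(a,(400,320),interpolation=cv2.INTER_CUBIC),cv2.resize(b,(400,320),interpolation=cv2.INTER_CUBIC)]))
E
```

```text
13.7333 [0.54108358 0.07712138 0.07997093] [-3.14005275e+00  1.55564665e-03  1.31383440e+00] [-6.30672552 -0.98794405  7.83022192]Traceback (most recent call last):
  File "<stdin>", line 5, in <module>
  File "meas.py", line 8, in meas
    n,l,st,c=cv2.connectedComponentsWithStats(k); i=1+np.argmax(st[1:,4])
                                                      ~~~~~~~~~^^^^^^^^^^
    return _wrapfunc(a, 'argmax', axis=axis, out=out, **kwds)
    return bound(*args, **kwds)
ValueError: attempt to get argmax of an empty sequence
```

The finger hides the mark from the wrist camera. I'll release, rise and look unobstructed, which also shows the settled state.

Call:
{"name": "send_rows", "arguments": {
  "grip": [0.03,0.06,0.085,0.085,0.085,0.085,0.085,0.085,0.085,0.085],
  "slide": [
    [0,0,0],
    [0,0,0],
    [0,0,0],
    [0,0,0],
    [0,0,-0.01],
    [0,0,-0.03],
    [0,0,-0.055],
    [0,0,-0.075],
    [0,0,-0.08],
    [0,0,-0.08]
  ],
  "rot": [
    [0,0,0],
    [0,0,0],
    [0,0,0],
    [0,0,0],
    [0,0,0],
    [0,0,0],
    [0,0,0],
    [0,0,0],
    [0,0,0],
    [0,0,0]
  ]
}}

```text
clock: 14.67
eef_pos: [0.5435, 0.0777, 0.1621]
orientation: [3.137, -0.001, 1.314]
ft_force: [-0.1, 0.2, 0.4]
grip_width: 0.0853
gripper_force: 0.0
```

```bash
python3 - <<'E'
from meas import *
grab_frame("wrist")
s=sense(); print(s["clock"],s["eef_pos"],s["orientation"],s["qvel"].round(3))
cw=camera_model("wrist"); g=grab_frame("wrist"); np.save("cw5.npy",cw,allow_pickle=True); cv2.imwrite("pics/w5.png",g[:,:,::-1])
f=grab_frame("side"); cv2.imwrite("pics/s5.png",f[:,:,::-1])
u,v=map(int,proj(cw,[.475,.027,.055])); u0,v0=max(u-60,0),max(v-60,0); print(u,v,u0,v0)
a=g[v0:v0+120,u0:u0+120,::-1]; b=f[245:295,235:285,::-1]
cv2.imwrite("pics/m5.png",np.hstack([cv2.resize(x,(400,400),interpolation=cv2.INTER_CUBIC) for x in(a,b)]))
meas("pics/w5.png",cw)
E
```

```text
14.7167 [0.54230406 0.0777374  0.16033199] [ 3.13991772e+00 -3.38783903e-04  1.31385573e+00] [-0.001  0.028  0.034 -0.002 -0.006  0.   ]
260 301 200 241
red n 159 px 257.30817610062894 297.685534591195 pos [0.47213167 0.02972851] yaw 0.12482555752729384 size 0.033718159176004237 0.004710177955464245
dark 95
-2.0 y mm [-3.3 -2.5 -1.3] px [257.4 303.2] 5
1.0 y mm [-4.6 -3.2 -1.6] px [260.2 303. ] 12
4.0 y mm [-5.8 -4.3 -2.9] px [264. 303.] 11
7.0 y mm [-7.1 -5.4 -4.1] px [267.8 303. ] 12
10.0 y mm [-11.2  -7.4  -5.4] px [272.4 303.9] 17
13.0 y mm [-12.5  -9.5  -6.6] px [276.1 304.6] 23
```

View pics/m5.png

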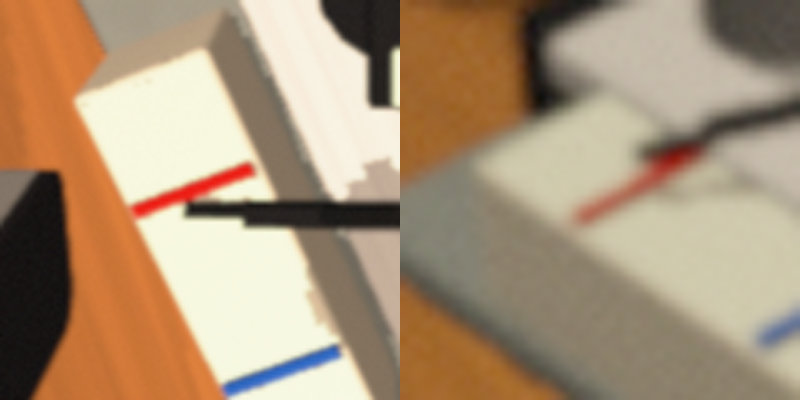

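The left panel (wrist) shows the tip at about (255.5,304) full-resolution, just below the red strip's line. It is about 2.4 mm short, or roughly 0.15 rad of knob. I'll regrasp at the same pose and turn that much.

Call:
{"name": "send_rows", "arguments": {
  "grip": [0.085,0.085,0.085,0.085,0.085,0.085,0.085,0.05,0.02,0.005],
  "slide": [
    [0,0,0.015],
    [0,0,0.03],
    [0,0,0.05],
    [0,0,0.068],
    [0,0,0.078],
    [0,0,0.08],
    [0,0,0.08],
    [0,0,0.08],
    [0,0,0.08],
    [0,0,0.08]
  ],
  "rot": [
    [0,0,0],
    [0,0,0],
    [0,0,0],
    [0,0,0],
    [0,0,0],
    [0,0,0],
    [0,0,0],
    [0,0,0],
    [0,0,0],
    [0,0,0]
  ]
}}

```text
clock: 15.65
eef_pos: [0.5428, 0.0777, 0.0808]
orientation: [3.14, -0.0, 1.314]
ft_force: [0.4, -0.1, 1.0]
grip_width: 0.051
gripper_force: 0.0
```

Call:
{"name": "send_rows", "arguments": {
  "grip": [0.005,0.005,0.005,0.005,0.005,0.005,0.005,0.005,0.005,0.005],
  "slide": [
    [0,0,0],
    [0,0,0],
    [0,0,0],
    [0,0,0],
    [0,0,0],
    [0,0,0],
    [0,0,0],
    [0,0,0],
    [0,0,0],
    [0,0,0]
  ],
  "rot": [
    [0,0,0],
    [0,0,0],
    [0,0,0],
    [0,0,0],
    [0,0,0.04],
    [0,0,0.08],
    [0,0,0.12],
    [0,0,0.15],
    [0,0,0.15],
    [0,0,0.15]
  ]
}}

```text
clock: 16.48
eef_pos: [0.5414, 0.0778, 0.0802]
orientation: [-3.141, 0.0, 1.164]
ft_force: [-4.0, 1.1, 5.3]
grip_width: 0.0128
gripper_force: 31.9
```

Call:
{"name": "send_rows", "arguments": {
  "grip": [0.03,0.06,0.085,0.085,0.085,0.085,0.085,0.085,0.085,0.085],
  "slide": [
    [0,0,0],
    [0,0,0],
    [0,0,0],
    [0,0,0],
    [0,0,-0.01],
    [0,0,-0.03],
    [0,0,-0.055],
    [0,0,-0.075],
    [0,0,-0.08],
    [0,0,-0.08]
  ],
  "rot": [
    [0,0,0],
    [0,0,0],
    [0,0,0],
    [0,0,0],
    [0,0,0],
    [0,0,0],
    [0,0,0],
    [0,0,0],
    [0,0,0],
    [0,0,0]
  ]
}}

```text
clock: 17.32
eef_pos: [0.5435, 0.0776, 0.1622]
orientation: [3.137, -0.002, 1.164]
ft_force: [0.6, 0.2, -0.5]
grip_width: 0.085
gripper_force: 0.0
```

```bash
python3 - <<'E'
from meas import *
grab_frame("wrist")
s=sense(); print(s["clock"],s["eef_pos"],s["orientation"],s["qvel"].round(3))
cw=camera_model("wrist"); g=grab_frame("wrist"); np.save("cw6.npy",cw,allow_pickle=True); cv2.imwrite("pics/w6.png",g[:,:,::-1])
u,v=map(int,proj(cw,[.475,.027,.055])); u0,v0=max(u-60,0),max(v-60,0); print(u0,v0)
a=g[v0:v0+120,u0:u0+120,::-1]; b=g[120:360,200:440,::-1]
cv2.imwrite("pics/m6.png",np.hstack([cv2.resize(x,(400,400),interpolation=cv2.INTER_CUBIC) for x in(a,b)]))
meas("pics/w6.png",cw)
E
```

```text
17.3667 [0.54232054 0.07766875 0.16035404] [ 3.13996740e+00 -5.43928322e-04  1.16376502e+00] [-0.003  0.03   0.033 -0.001 -0.006  0.   ]
213 248
red n 150 px 269.53333333333336 305.53333333333336 pos [0.47232481 0.02976153] yaw 0.12517633944449275 size 0.03368585225280746 0.00465378633463083
dark 79
-2.0 y mm [-1.6 -0.8  0.4] px [269.2 309.2] 4
1.0 y mm [-2.9 -1.5  0. ] px [271.8 308.9] 12
4.0 y mm [-4.2 -2.4 -0.5] px [275.5 308. ] 12
7.0 y mm [-6.  -4.1 -2.2] px [279.5 308. ] 12
10.0 y mm [-9.7 -6.  -3.9] px [283.9 308.2] 15
13.0 y mm [-11.5  -8.1  -4.8] px [287.8 308.5] 24
```

View pics/m6.png

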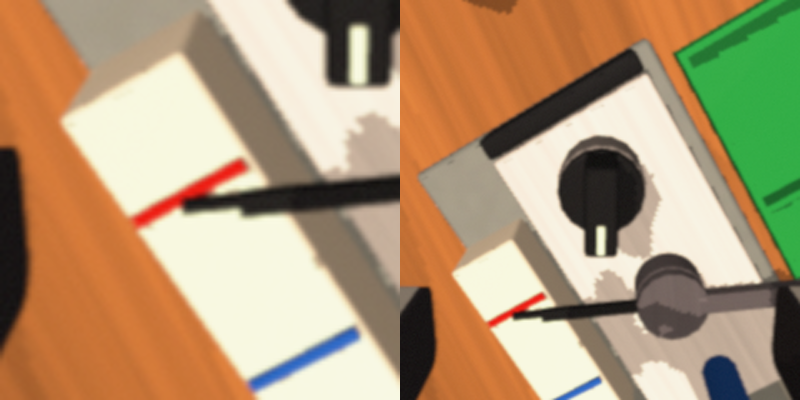

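The left panel shows the tip at about (268,310), right beside the red strip's centre line and about 1 mm short. The right panel shows the carriage still against the block. That's within tolerance, but I'll centre it with one more small turn of 0.07 rad.

Call:
{"name": "send_rows", "arguments": {
  "grip": [0.085,0.085,0.085,0.085,0.085,0.085,0.085,0.05,0.02,0.005],
  "slide": [
    [0,0,0.015],
    [0,0,0.03],
    [0,0,0.05],
    [0,0,0.068],
    [0,0,0.078],
    [0,0,0.08],
    [0,0,0.08],
    [0,0,0.08],
    [0,0,0.08],
    [0,0,0.08]
  ],
  "rot": [
    [0,0,0],
    [0,0,0],
    [0,0,0],
    [0,0,0],
    [0,0,0],
    [0,0,0],
    [0,0,0],
    [0,0,0],
    [0,0,0],
    [0,0,0]
  ]
}}

```text
clock: 18.25
eef_pos: [0.5427, 0.0777, 0.0808]
orientation: [3.14, -0.001, 1.164]
ft_force: [-0.4, 0.1, 1.0]
grip_width: 0.051
gripper_force: 0.0
```

Call:
{"name": "send_rows", "arguments": {
  "grip": [0.005,0.005,0.005,0.005,0.005,0.005,0.005,0.005,0.005,0.005],
  "slide": [
    [0,0,0],
    [0,0,0],
    [0,0,0],
    [0,0,0],
    [0,0,0],
    [0,0,0],
    [0,0,0],
    [0,0,0],
    [0,0,0],
    [0,0,0]
  ],
  "rot": [
    [0,0,0],
    [0,0,0],
    [0,0,0],
    [0,0,0],
    [0,0,0.02],
    [0,0,0.04],
    [0,0,0.06],
    [0,0,0.07],
    [0,0,0.07],
    [0,0,0.07]
  ]
}}

```text
clock: 19.08
eef_pos: [0.5416, 0.0778, 0.0803]
orientation: [-3.141, 0.0, 1.094]
ft_force: [-3.9, 0.3, 5.4]
grip_width: 0.0125
gripper_force: 31.9
```

Call:
{"name": "send_rows", "arguments": {
  "grip": [0.03,0.06,0.085,0.085,0.085,0.085,0.085,0.085,0.085,0.085],
  "slide": [
    [0,0,0],
    [0,0,0],
    [0,0,0],
    [0,0,0],
    [0,0,-0.01],
    [0,0,-0.03],
    [0,0,-0.055],
    [0,0,-0.075],
    [0,0,-0.08],
    [0,0,-0.08]
  ],
  "rot": [
    [0,0,0],
    [0,0,0],
    [0,0,0],
    [0,0,0],
    [0,0,0],
    [0,0,0],
    [0,0,0],
    [0,0,0],
    [0,0,0],
    [0,0,0]
  ]
}}

```text
clock: 19.92
eef_pos: [0.5435, 0.0776, 0.1622]
orientation: [3.137, -0.002, 1.094]
ft_force: [0.5, -0.9, -0.2]
grip_width: 0.0849
gripper_force: 0.0
```

```bash
python3 - <<'E'
from meas import *
for _ in range(4): grab_frame("wrist")
s=sense(); print(s["clock"],s["eef_pos"],s["orientation"],s["ft_force"])
cw=camera_model("wrist"); g=grab_frame("wrist"); cv2.imwrite("pics/w7.png",g[:,:,::-1])
meas("pics/w7.png",cw)
# carriage check: blue post centre in stand axes vs. red mark, before (w6) and now
for p,c in(("pics/w6.png",np.load("cw6.npy",allow_pickle=True).item()),("pics/w7.png",cw)):
    h=cv2.cvtColor(cv2.imread(p),cv2.COLOR_BGR2HSV); m=cv2.inRange(h,(100,130,40),(125,255,255))
    u,v=map(int,proj(c,[.557,-.05,.1])); k=np.zeros_like(m); k[v-30:v+30,u-30:u+30]=m[v-30:v+30,u-30:u+30]
    b,a=np.nonzero(k); print(len(a),ray(c,a.mean(),b.mean(),.09) if len(a) else None)
E
```

```text
20.1167 [0.54080804 0.07776095 0.1581544 ] [-3.13914160e+00  1.04905821e-03  1.09373918e+00] [-0.04119485 -0.22702423 -0.07859047]
red n 144 px 277.1666666666667 308.90972222222223 pos [0.47223496 0.02977337] yaw 0.11669335801242667 size 0.03383104233990469 0.0044424992841510386
dark 77
-2.0 y mm [-0.9  0.1  1.1] px [276.5 312. ] 4
1.0 y mm [-2.  -0.3  0.9] px [279.  311.1] 11
4.0 y mm [-3.2 -1.9 -0.5] px [282.8 310.7] 12
7.0 y mm [-5.1 -3.1 -1.2] px [286.5 310. ] 12
10.0 y mm [-9.5 -5.2 -3.1] px [291.1 310.1] 16
13.0 y mm [-10.2  -7.1  -4.2] px [295.  309.9] 22
1030 [ 0.55696614 -0.05090536  0.09      ]
1067 [ 0.55709542 -0.05108626  0.09      ]
```

```bash
python3 -c "
from rig import *
print(sign_off())"
```

```text
the job is handed in; nothing more can be done
None
```

I slid the carriage home against the stop block and turned the knob until the pointer stood over the red mark, about 0.1 mm off its centre line by the last camera measurement; I released everything and handed the job in at about 20 s, but no verdict came back.

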